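Draw in the pay plate and bank the coin roll

ROBOT

A 6-joint arm with a two-finger parallel gripper is mounted at the origin on the work surface. World frame = base frame: x ahead of the robot, y to its left, z up, the work surface at z = 0. Lengths are in m, angles in degrees, forces in N, time in s.
With the tool pointing down it reaches from about 0.35 to 0.875 m from the base axis. Payload 4.2 kg.
Tool frame: the origin (TCP) lies midway between the tips of the shut fingers; the grasp point (between the pads) lies 19 mm behind it; z points along the fingers, y is the line along which they close (so a half turn about z gives the same grasp; the last joint's range is limited). The gripper opens to 87 mm and grips with 3 to 60 N. Pads are 19 mm wide; open, the fingers measure 117 mm over their backs; the gripper's body (75 mm by 190 mm) begins 51 mm behind the grasp point.
Start: joints at [78.587, 22.042, 0.453, 0, -68.411, -14.817], TCP at [0.276, 0.561, 0.223] pointing down, gripper open.
Joint ranges: [-179.83, 179.83], [-69.29, 118.12], [-61.27, 80.66], [-181.25, 117.63], [-171.15, -9.14], [-177.46, 177.46]. Speed limits (degrees/s): [159.86, 159.86, 180, 180, 180, 180].

INTERFACE

Orientations are given as [roll, pitch, yaw] about the fixed x, y, z axes, in that order (R = Rz(yaw) Ry(pitch) Rx(roll)).
In Python, from workcell import env gives the robot as it stands. The module is installed in compiled form; this text tells all that it offers. Calls block until the motion is done:
- env.goto(position, orientation): joint-space move of the TCP to a pose.
- env.move_straight(position, rotation=None, rate=0.15, force_limit=None): straight line of the TCP; rotation=None keeps the orientation; rate is the mean speed in m/s. With force_limit (N) it stops when the force on the tool has changed by that much, and returns True; else False.
- env.set_joints(angles): joint-space move.
- env.gripper_to(opening, grasp_force=None): opening from 0.0 (shut) to 1.0 (fully open); grasp_force is the grip in N (None keeps the last); returns when the fingers have stopped.
- env.dwell(seconds).
- env.inverse_kinematics(position, orientation): joint angles nearest the present ones, or None.
- env.read_state(): the state.
- env.grab_frame(name): name is "scene" or "top" or "wrist"; returns a dict with "image" (384x512x3 uint8, blue, green, red), "fx", "fy", "cx", "cy" (pixels), "position" and "orientation" of the camera in the world. Camera axes: x right, y up, looking along -z (the intrinsics and any distortion apply to the point x, -y, -z); pixel columns grow to the right and rows downward; lengths in m; the calibration is good to about 2 mm. A picture is of the moment at which its call begins. There is no depth.
A pose or a line that the arm cannot do raises env.Unreachable and nothing moves.
- env.close_job(): hands the job in; it is judged then, once.
Trained networks look in a picture, given as the dict that the camera call returned (one of the last four; its "shot" number tells which), for a name from the list of things; names that differ only in an ending like _2 or _b are one class to them, and where a whole thing is asked for, a point or a joint stands for the part that bears it (a point fixed in the world has none). Each returns a list of dicts, best first, with "score" (0 to 1); they miss things now and then, are a little off and sometimes report something else, mostly with a low value. They report only what shows in the picture. A call takes as long as a camera call. They do not tell look-alikes from the thing itself.
- env.search_frame(picture, thing): "xyz" ([x, y, z] in m, in world coordinates, good to about 4 mm: the middle of the surface that is visible of it).
- env.trace(picture, thing): "mask" (384x512 bool, what is visible of it).
The state is a dict: "clock": time; "joint_positions": joint angles; "qvel": joint speeds; "joint_torque": joint torques, N m; "position": TCP position; "tool_rot": TCP orientation; "force": force on the tool from outside, world axes, zero at the start; "wrist_torque": the same for the moment, N m; "opening": opening from 0.0 (shut) to 1.0 (fully open); "finger_force": force on a finger pad.
Only numpy, scipy, OpenCV 4.12 (cv2) and the standard library are available. Lean on these libraries where they do the work, as an engineer would, in place of code of your own. Each camera call takes 0.05 s, during which the arm holds its last target. There are 200 camera calls.

TASK

The customer's coin roll stands on the thin ceramic pay plate, out under the glass screen. Lower onto and press lightly on the bare near end of the plate (enough to get a grip on it, but never as hard as 4 kg, or it cracks) and drag it back towards you by friction, without touching or toppling the roll, until it is fully home and flush against the stop of the metal dock; only then take the roll off the plate, set it down upright in the empty well of the coin rack and let go. The plate stays home, and everything else on the counter stays where it is.

Things in the scene. Friction and masses are not known exactly. Their poses are not given: they have to be found in the camera images.
- hatch: Fixed cashier's hatch (dock and glass screen). Origin on the counter, mid stop face; x points away from the cashier (robot) through the screen, y left. Stop: metal bar 16 mm high, 12 mm thick, behind x = 0. Cheeks 16 mm high, 8 mm thick, 150 mm apart inside (5 mm play each side of the plate) to x = 43 mm, then flaring to 186 mm apart at x = 89 mm.
- screen (a point): Point on the counter midway under the glass screen, 260 mm from the stop. The glass, 8 mm thick, runs along the hatch's y from 100 to 220 mm above the counter, between 40 mm square timber posts 220 mm tall at y = +-230 mm; below it is open.
- runway_mid (a point): Middle of the top face of the polished steel runway, a fixed sheet 420 (hatch x) x 190 x 3 mm that runs from the stop out under the screen; the plate slides on it.
- plate: Loose white ceramic pay plate, flat, no rim: 200 (x) x 140 (y) x 12 mm, 0.6 to 0.9 kg. Origin mid underside, x pointing away from the cashier. It lies on the runway, half under the screen, its origin 250 to 275 mm from the stop (home: 100 mm), up to 25 mm to the side and 8 degrees askew. Its sliding friction is about 0.22 of the load on it; fingertips on it about 0.6. Pressing with over 40 N, even a knock, cracks it: touch down at a few mm/s.
- plate_top (a point): Middle of the plate's top face, 12 mm above its underside. A push of about 15 to 25 N, kept up during the drag at a few cm/s, carries the plate along; with less, fingertips slip on it.
- plate_front (a point): Middle of the plate's near edge (the edge towards the cashier), 8 mm above its underside, 100 mm from the plate's origin; at home it touches the stop face (hatch x = 0).
- roll_center (a point): Centre of the paper-wrapped coin roll that is to be banked: upright cylinder 28 mm across, 56 mm tall (centre 28 mm above its foot), 0.16 to 0.24 kg. It stands loose on the far half of the plate, about 60 mm beyond the plate's middle and up to 25 mm to the side; its z axis is its length.
- rack: Fixed wooden coin rack, to the left or right of the dock: 70 mm (x) x 190 mm (y) x 20 mm tall, origin in the middle of its underside. A row of three round wells 37 mm wide and 14 mm deep along y, at y = -60, 0 and +60 mm. Those at -60 and 0 hold other rolls; that at +60 is empty.
- well (a point): Middle of the floor of the empty well, 6 mm above the counter, 14 mm below the rack's top. The roll is to stand on it, centre 28 mm above it.
- roll_b: Another coin roll, same size, standing in the rack's middle well; leave it. Origin at its foot.
- roll_c: Another coin roll, same size, standing in the rack's end well; leave it. Origin at its foot.
- coins: Small stack of loose coins, 25 mm across, 11 mm tall, on the counter just behind the dock's stop; leave it. Origin at its foot.
- terminal: Fixed card terminal, 150 x 75 x 44 mm, on the other side of the dock from the rack. Origin under its middle.
- mug: Blue mug, 72 mm across, 100 mm tall; leave it. Origin at its foot.
- jar: Glass jar, 70 mm across, 100 mm tall; leave it. Origin at its foot.
- stamp: Wooden hand stamp, 60 x 45 mm foot, 81 mm tall; leave it. Origin at its foot.
- pen: Pen lying on the counter, 145 mm long; leave it. Origin at its middle.
There are look-alikes about, which are no part of the job. Leave any blue look-alike of the part that bears roll_center alone.

How it is judged:
By the outcome, as a careful person would: the job done as asked, in the order asked, and still so for the second after the job is handed in, with the robot touching nothing.
It also fails if it takes over 72 s, if anything falls off the work surface, if the arm or the gripper's body presses on something with over 40 N, if the wrist force passes 120 N, or if a joint passes its speed limit or range.

## Working session

There is one attempt and no reset: what is moved stays moved. The work goes in short steps, each a Python script; the robot and the scene stay as the last script left them, time stands still between calls to the robot, and variables do not carry over. Pictures are saved under pics/ and viewed, at most 10 in all, crops included, and the job is handed in when it is done.

```bash
mkdir -p pics; cat > first.py <<'E'
from workcell import env
import cv2, numpy as np
s=env.read_state(); print(s)
for n in ["scene","top"]:
    f=env.grab_frame(n); cv2.imwrite(f"pics/{n}0.png",f["image"])
    print(n,f["fx"],f["fy"],f["cx"],f["cy"],f["position"],f["orientation"],[k for k in f])
    for t in ["hatch","plate","plate_top","plate_front","roll_center","rack","well","screen","runway_mid","coins","terminal"]:
        r=env.search_frame(f,t); print(t,[(np.round(a["xyz"],3).tolist(),round(a["score"],2)) for a in r[:5]])
E
python3 first.py
```

```text
{'clock': 0.0, 'joint_positions': array([ 7.85864068e+01,  2.20913539e+01,  3.79289164e-01, -2.95363093e-02,
       -6.84099801e+01, -1.48169324e+01]), 'qvel': array([ 0.02839985,  0.00439442, -0.01112754,  0.07213042,  0.056907  ,
        0.06935005]), 'joint_torque': array([ 5.42653306e-04, -3.90661883e+01,  1.87398398e+01,  4.21961993e+00,
        1.08264835e-02, -2.04266053e-04]), 'position': array([0.2759505 , 0.56011092, 0.22144858]), 'tool_rot': array([ 1.79874993e+02, -4.68298511e-03, -2.62414179e+01]), 'force': array([ 0.39203377, -0.36838536,  0.21792868]), 'wrist_torque': array([ 0.01462556, -0.04196975, -0.00819943]), 'finger_force': 0.0, 'opening': 1.0041521851359623}
scene 433.82240957686014 433.82240957686014 251.6484142825555 192.0082952558464 [1.09481317 0.70415302 0.98579055] [ 44.53159086   0.55204287 141.50631065] ['image', 'fx', 'fy', 'cx', 'cy', 'position', 'orientation', 'shot']
hatch [([0.692, 0.05, 0.06], 0.72)]
plate [([0.714, 0.02, 0.013], 0.89)]
plate_top [([0.713, 0.018, 0.012], 0.92), ([0.692, 0.052, 0.056], 0.2)]
plate_front [([0.713, 0.018, 0.016], 0.5
[... 615 characters left out ...]
ation', 'shot']
hatch [([0.67, 0.028, 0.004], 0.79)]
plate [([0.659, 0.003, 0.014], 0.86), ([0.506, -0.277, 0.043], 0.35)]
plate_top [([0.654, 0.003, 0.012], 0.63), ([0.396, 0.064, 0.011], 0.31)]
plate_front [([0.658, -0.0, 0.012], 0.79), ([0.398, 0.063, 0.012], 0.41), ([0.736, 0.002, 0.068], 0.17)]
roll_center [([0.735, 0.003, 0.07], 0.55), ([0.329, -0.34, 0.012], 0.15)]
rack [([0.467, 0.287, 0.02], 0.8), ([0.473, 0.271, 0.06], 0.46)]
well [([0.47, 0.287, 0.018], 0.55), ([0.657, -0.001, 0.011], 0.4)]
screen [([0.671, 0.027, 0.001], 0.63), ([0.658, 0.002, 0.014], 0.15)]
runway_mid [([0.668, 0.023, 0.004], 0.67)]
coins []
terminal [([0.505, -0.278, 0.043], 0.83), ([0.47, 0.284, 0.022], 0.21)]
```

View pics/scene0.png

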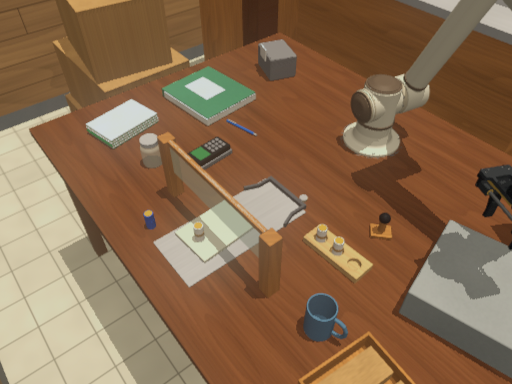

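View pics/top0.png

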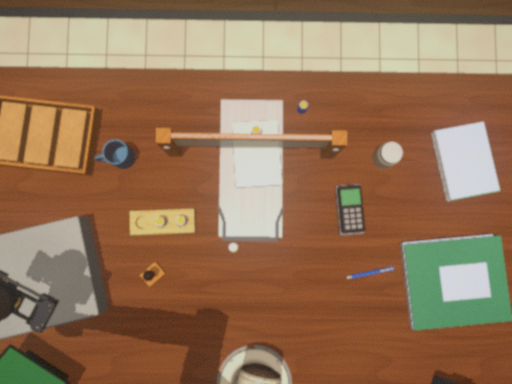

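The scene view shows the plate at (213,232), partly under the glass, with the roll at (199,230) on its far half. A blue look-alike stands at (150,220), and the empty well is at (354,262), the +y end of the rack. The top view agrees: the stop is at about (251,238), the plate's near edge at row ~187, and the empty well on the left at (143,221). Next I'll take a closer look with the wrist camera.

```bash
cat > second.py <<'E'
from workcell import env
import cv2, numpy as np
env.goto([0.42,0.03,0.42],[180,0,0])
f=env.grab_frame("wrist"); cv2.imwrite("pics/w1.png",cv2.resize(f["image"],(800,600),interpolation=cv2.INTER_CUBIC))
np.save("w1.npy",f,allow_pickle=True)
print(f["fx"],f["cx"],f["cy"],f["position"],f["orientation"],env.read_state()["clock"])
for t in ["plate","roll_center","hatch","rack","well","coins"]:
    r=env.search_frame(f,t); print(t,[(np.round(a["xyz"],3).tolist(),round(a["score"],2)) for a in r[:3]])
g=env.grab_frame("top"); np.save("t1.npy",g,allow_pickle=True)
c=g["image"][80:260,110:310]; cv2.imwrite("pics/t1.png",cv2.resize(c,None,fx=3.33,fy=3.33,interpolation=cv2.INTER_CUBIC)[:600])
E
python3 second.py
```

```text
276.8879226124021 256.7616302652192 192.22457316084478 [0.50275719 0.03022065 0.58149861] [-1.73729378e+01  1.09169563e-02 -8.99793394e+01] 3.35
plate [([0.63, -0.005, 0.014], 0.63)]
roll_center []
hatch [([0.519, 0.032, 0.002], 0.59)]
rack [([0.467, 0.282, 0.021], 0.95)]
well [([0.524, 0.032, 0.004], 0.71), ([0.471, 0.284, 0.021], 0.59)]
coins []
```

View pics/w1.png

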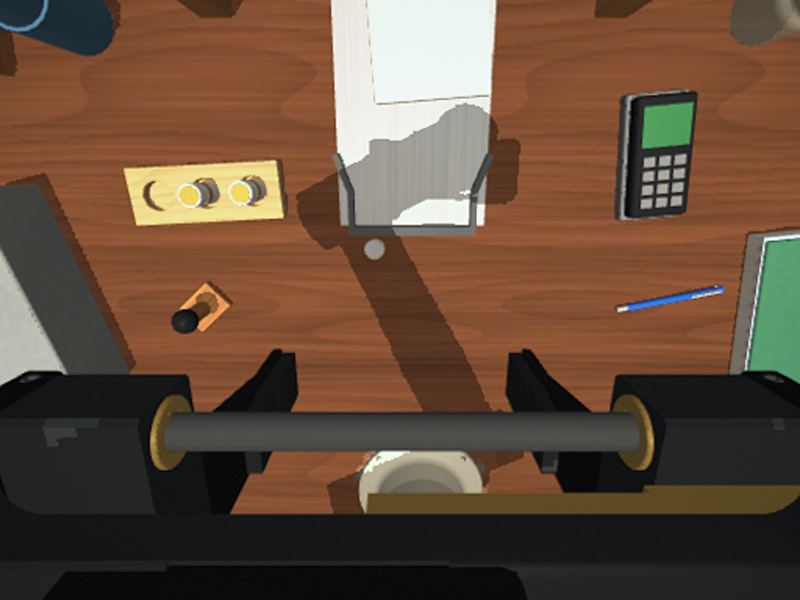

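View pics/t1.png

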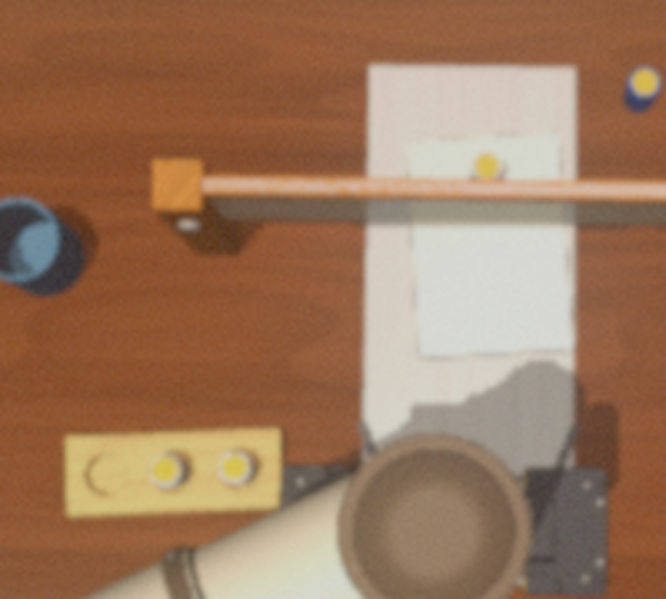

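The wrist view shows the plate's near corners at (375,104) and (491,96) and the stop face at row ~226 between the cheeks, columns 354–471. The empty well is at (158,195). The top crop shows the roll just beyond the glass, with its top at (487,166). I'll convert these to metric positions.

```bash
cat > h.py <<'E'
import numpy as np
from scipy.spatial.transform import Rotation as R
def unp(f,u,v,z):
    M=R.from_euler("xyz",f["orientation"],degrees=True).as_matrix(); p=np.array(f["position"])
    d=M@np.array([(u-f["cx"])/f["fx"],-(v-f["cy"])/f["fy"],-1.]); return p+d*(z-p[2])/d[2]
def ld(n): return np.load(n,allow_pickle=True).item()
E
cat > m.py <<'E'
from h import *
w=ld("w1.npy"); t=ld("t1.npy")
k=.64
W=lambda u,v,z:np.round(unp(w,u*k,v*k,z),4)[:2]
T=lambda u,v,z:np.round(unp(t,u/3.33+110,v/3.33+80,z),4)[:2]
print("W plate nl,nr",W(375,104,.015),W(491,96,.015), "pl left edge top",W(368,0,.015),W(496,0,.015))
print("W stop face top L R",W(354,226,.016),W(471,225,.016),"runway near",W(340,225,.003),W(485,224,.003),"far",W(332,0,.003),W(497,0,.003))
print("W cheek tips",W(334,155,.016),W(491,155,.016),"coins",W(374,249,.011))
print("W rack",[W(*a,.02) for a in((124,168),(282,160),(286,217),(135,226))],"well top rim",W(158,195,.02), "rolls top",W(191,195,.062),W(243,190,.062))
print("T runway far",T(368,66,.003),T(576,66,.003),"near",T(363,425,.003),T(575,430,.003))
print("T plate",T(409,145,.015),T(559,135,.015),T(421,356,.015),T(573,350,.015),"roll",T(487,166,.071),"post",T(177,185,.22),"rack",[T(*a,.02) for a in((64,436),(280,428),(282,509),(69,518))],"well",T(102,474,.015))
t0=t; import cv2
T0=lambda u,v,z:np.round(unp(t,u,v,z),4)[:2]
print("top0 posts",T0(163.5,135,.22),T0(339.5,138,.22),"stop",T0(220,239,.016),T0(281,240,.016))
E
python3 m.py
```

```text
W plate nl,nr [0.5727 0.0618] [ 0.5815 -0.077 ] pl left edge top [0.6802 0.0678] [ 0.6803 -0.0765]
W stop face top L R [0.4271 0.0916] [ 0.4284 -0.0604] runway near [0.4266 0.1116] [ 0.428 -0.081] far [0.684 0.11 ] [ 0.684  -0.0799]
W cheek tips [0.5145 0.1136] [ 0.5146 -0.081 ] coins [0.3959 0.0665]
W rack [array([0.4991, 0.3744]), array([0.5086, 0.1775]), array([0.439 , 0.1781]), array([0.4275, 0.3739])] well top rim [0.4665 0.3376] rolls top [0.4692 0.2761] [0.4749 0.2146]
T runway far [0.845 0.11 ] [ 0.848  -0.0821] near [0.5131 0.1083] [ 0.511  -0.0834]
T plate [0.7685 0.0705] [ 0.7798 -0.0662] [0.5752 0.0566] [ 0.5824 -0.0804] roll [ 7.374e-01 -2.000e-04] post [0.6851 0.2431] rack [array([0.4988, 0.3733]), array([0.5084, 0.1813]), array([0.4363, 0.1778]), array([0.4261, 0.3662])] well [0.4656 0.3395]
top0 posts [0.6866 0.2423] [ 0.6853 -0.2161] stop [0.4191 0.1028] [ 0.4183 -0.0782]
```

```bash
cat > press.py <<'E'
from workcell import env
import numpy as np
p=np.array([0.598,-0.009]); yaw=-176.2
S=env.read_state
env.goto([0.54,-0.009,0.14],[180,0,yaw])
env.move_straight([*p,0.05],rate=0.12)
print(np.round(S()["joint_positions"],1))
env.move_straight([*p,0.028],rate=0.03); env.dwell(0.2)
f0=S()["force"]; print("f0",f0,S()["position"],S()["tool_rot"])
hit=env.move_straight([*p,0.008],rate=0.004,force_limit=6)
s=S(); print(hit,s["position"],s["force"]-f0,s["clock"])
z=s["position"][2]
env.dwell(0.2); s=S(); print(s["position"],s["force"]-f0,s["opening"])
np.save("f0.npy",f0)
E
python3 press.py
```

```text
[  14.6   29.3  -15.4    0.   -45.3 -100.8]
f0 [-0.02172752  0.41429746 -0.33603247] [ 0.59816308 -0.00897072  0.02822891] [ 1.79996585e+02  2.77592095e-02 -1.76199250e+02]
True [ 0.59803775 -0.00898371  0.01550104] [-1.32648503  0.09602852  3.34625287] 11.2917
[ 0.59800938 -0.00898775  0.015464  ] [-1.08185522 -1.1306892   7.19052834] 0.9998138566764492
```

```bash
cat > drag1.py <<'E'
from workcell import env
import numpy as np
S=env.read_state; f0=np.load("f0.npy")
def F(n=4):
    a=[]
    for _ in range(n): a.append(S()["force"]-f0); env.dwell(0.02)
    return np.mean(a,0)
s=S(); p=s["position"][:2].copy(); z=s["position"][2]; log=[]
for i in range(8):
    f=F()[2]; log.append((round(z,5),round(f,1)))
    if f>18: break
    z-=0.0003 if len(log)<2 else np.clip((20-f)/max((f-log[-2][1])/(log[-2][0]-z+1e-9),8000),0.0001,0.0005)
    env.move_straight([*p,z],rate=0.003)
print(log)
np.save("z.npy",z); print(F(),S()["position"],S()["clock"])
E
python3 drag1.py
```

```text
[(np.float64(0.01546), np.float64(6.1)), (np.float64(0.01516), np.float64(5.7)), (np.float64(0.01466), np.float64(8.8)), (np.float64(0.01416), np.float64(11.3)), (np.float64(0.01366), np.float64(14.1)), (np.float64(0.01316), np.float64(16.2)), (np.float64(0.01269), np.float64(18.7))]
[-5.36370534  0.54425756 18.73070268] [ 0.59806078 -0.00899441  0.0153815 ] 14.025
```

```bash
cat > drag2.py <<'E'
from workcell import env
import numpy as np, sys
S=env.read_state; f0=np.load("f0.npy"); z=float(np.load("z.npy"))
def F(n=3):
    a=[]
    for _ in range(n): a.append(S()["force"]-f0); env.dwell(0.01)
    return np.mean(a,0)
P=np.array([0.598,-0.009,-176.2]); Q=np.array([0.505,0.0145,-180.])
N=8; 
for i in range(1,N+1):
    f=F(); z+=np.clip(0.6*(f[2]-20)/5000,-.0006,.0006)
    q=P+(Q-P)*i/N
    hit=env.move_straight([q[0],q[1],z],[180,0,q[2]],rate=0.03,force_limit=16)
    f=F(); print(np.round(S()["position"],4),np.round(f,1),round(z,4),hit)
    if f[2]>30 or hit: break
np.save("z.npy",z); print(S()["clock"])
for n in ["scene","top"]:
    g=env.grab_frame(n); np.save(n+"d.npy",g,allow_pickle=True)
    for t in ["plate_top","roll_center"]:
        print(n,t,[(np.round(a["xyz"],3).tolist(),round(a["score"],2)) for a in env.search_frame(g,t)[:2]])
    if n=="scene":
        import cv2; cv2.imwrite("pics/sd.png",cv2.resize(g["image"][150:300,120:340],(792,540),interpolation=cv2.INTER_CUBIC))
E
python3 drag2.py
```

```text
[ 0.5915 -0.0054  0.0154] [ 3.9 -0.7  9.8] 0.0126 False
[ 0.5812 -0.0019  0.0154] [ 4.9 -0.3 11.1] 0.012 False
[0.5707 0.0013 0.0154] [ 5.5  0.3 13.4] 0.0114 False
[0.5602 0.0045 0.0154] [ 6.   0.8 14.9] 0.0108 False
[0.5497 0.0078 0.0154] [ 6.7  0.4 17.5] 0.0102 False
[0.5389 0.0111 0.0154] [ 7.1  0.6 19. ] 0.0098 False
[0.5278 0.0143 0.0154] [ 7.8  0.5 20. ] 0.0097 False
[0.5165 0.0175 0.0154] [ 7.9  0.6 21.2] 0.0096 False
18.825
scene plate_top [([0.664, 0.006, 0.016], 0.82)]
scene roll_center [([0.685, -0.01, 0.044], 0.63), ([0.827, -0.13, 0.037], 0.55)]
top plate_top [([0.634, -0.017, 0.008], 0.82)]
top roll_center []
```

View pics/sd.png

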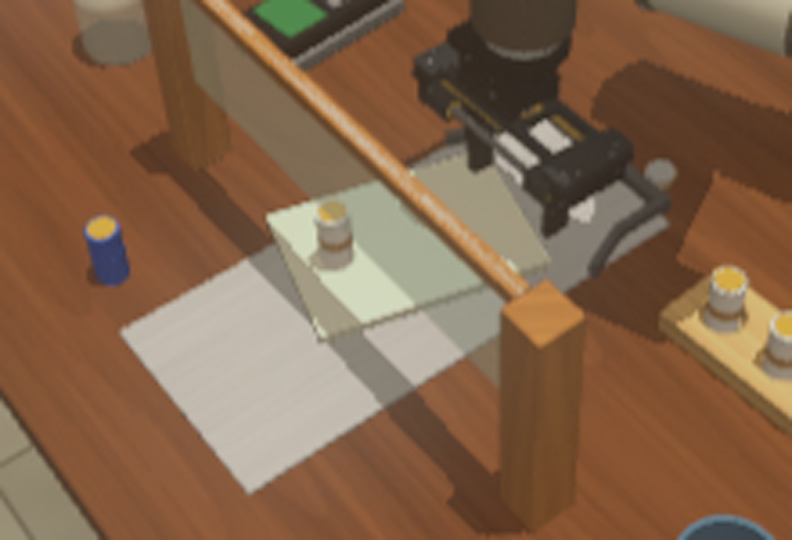

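The view shows the plate moved but now noticeably askew: far corners at (268,217) and (319,340), near-left corner at (548,258). The roll is upright at (333,235). I'll compute the plate's pose.

```bash
cat > m2.py <<'E'
from h import *
g=ld("scened.npy"); U=lambda u,v,z:unp(g,u/3.6+120,v/3.6+150,z)[:2]
fr,fl,nl,q=[U(*a,.015) for a in((268,217),(319,340),(548,258),(470,152))]
print(np.round([fr,fl,nl,q],4), "runway far", U(122,330,.003),U(250,492,.003))
d=fl-nl; print("yaw side",np.degrees(np.arctan2(d[1],d[0])),np.linalg.norm(d)); e=fl-fr; print("yaw far",np.degrees(np.arctan2(-e[0],e[1])),np.linalg.norm(e))
print("centre",(fr+nl)/2,"roll base near", U(333,203,.071),U(335,212,.071))
E
python3 m2.py
```

```text
[[ 0.69   -0.0974]
 [ 0.7302  0.0364]
 [ 0.5368  0.0846]
 [ 0.5109 -0.0506]] runway far [ 0.8421037  -0.07871499] [0.8436239  0.11117031]
yaw side -14.009444655966643 0.19930281383989082
yaw far -16.711731707831284 0.13970224873083165
centre [ 0.6134034  -0.00640174] roll base near [ 0.66476471 -0.0311787 ] [ 0.66908434 -0.02221167]
```

```bash
cat > lift.py <<'E'
from workcell import env
import numpy as np
from h import *
import cv2
S=env.read_state
s=S(); print(s["tool_rot"],s["wrist_torque"],s["force"],s["position"])
p=s["position"]; z=float(np.load("z.npy"))
env.move_straight([p[0]-0.002,p[1],z+0.002],rate=0.01)
env.move_straight([p[0]-0.002,p[1],0.03],rate=0.03)
env.gripper_to(0.6)
env.move_straight([p[0]-0.002,p[1],0.10],rate=0.15); env.dwell(.2)
s=S(); print("free",s["tool_rot"],s["wrist_torque"],s["force"],s["clock"])
g=env.grab_frame("wrist"); np.save("w2.npy",g,allow_pickle=True); print(g["position"],g["orientation"])
g=env.grab_frame("scene"); np.save("s2.npy",g,allow_pickle=True)
cv2.imwrite("pics/s2.png",cv2.resize(g["image"][170:270,150:310],(800,500),interpolation=cv2.INTER_CUBIC))
E
python3 lift.py
```

```text
[ 179.76883207    1.36864502 -179.54232212] [-0.59907144 -2.59115381  0.28964806] [ 7.95241677  0.9039864  20.53947978] [0.51649239 0.0175271  0.01541584]
free [-1.79956117e+02 -1.44329308e-01  1.79991505e+02] [-0.00590998 -0.13908802  0.02562225] [ 0.77645117  0.25693458 -0.56084512] 22.75
[0.43253866 0.01710189 0.26102627] [-1.71311686e+01  1.94367205e-02  8.99764567e+01]
```

View pics/s2.png

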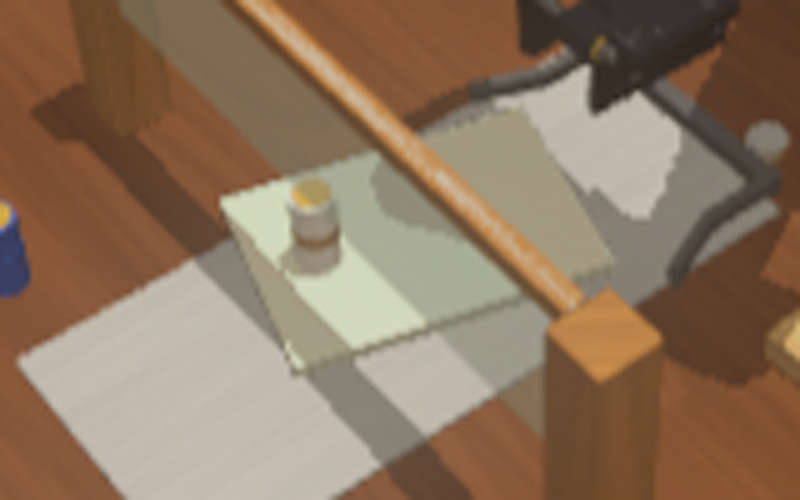

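The plate is clear of the arm now. Its corners are at (221,202), (297,373), (613,265) and (520,110), and the roll's top is at (312,191).

```bash
cat > m3.py <<'E'
from h import *
g=ld("s2.npy"); U=lambda u,v,z:unp(g,u/5+150,v/5+170,z)[:2]
c=np.array([U(*a,.015) for a in((221,202),(297,373),(613,265),(520,110))]); print(np.round(c,4))
m=np.array([[.1,-.07],[.1,.07],[-.1,.07],[-.1,-.07]])
a=m@np.eye(2); cc=c.mean(0); d=c-cc
yaw=np.arctan2((m[:,0]*d[:,1]-m[:,1]*d[:,0]).sum(),(m*d).sum())
print("centre",cc,"yaw",np.degrees(yaw),"roll",U(312,191,.071))
q=cc+np.array([[np.cos(yaw),-np.sin(yaw)],[np.sin(yaw),np.cos(yaw)]])@[-.07,0]; print("press",q)
E
python3 m3.py
```

```text
[[ 0.6909 -0.0975]
 [ 0.7288  0.0382]
 [ 0.5393  0.0892]
 [ 0.5019 -0.0446]]
centre [ 0.61519721 -0.0036487 ] yaw -15.437755844178737 roll [ 0.66901576 -0.02557719]
press [0.5477228  0.01498469]
```

```bash
cat > ctl.py <<'E'
from workcell import env
import numpy as np, json
from scipy.spatial.transform import Rotation as R
S=env.read_state; H=0.30
def rot(py,phi):
    u=np.array([np.cos(np.radians(py)),np.sin(np.radians(py)),0])
    return (R.from_rotvec(np.radians(phi)*u)*R.from_euler("xyz",[180,0,180+py],degrees=True)).as_euler("xyz",degrees=True)
def read(py,b,n=3):
    a=[]
    for _ in range(n):
        s=S(); a.append(np.r_[s["force"],s["wrist_torque"]]); env.dwell(.01)
    w=np.mean(a,0)-b; c,s_=np.cos(np.radians(py)),np.sin(np.radians(py))
    return w[:3], (w[3]*c+w[4]*s_) - H*(-w[0]*s_+w[1]*c)   # force, imbalance moment
E
cat > land.py <<'E'
from ctl import *
py=-15.4; p=[.545,.015]; phi=0.
env.move_straight([*p,.06],rot(py,0),rate=.1)
env.move_straight([*p,.0215],rate=.05); env.dwell(.2)
s=S(); b=np.r_[s["force"],s["wrist_torque"]]
print(np.round(b,2),s["opening"],s["clock"],s["tool_rot"])
env.move_straight([*p,.008],rate=.004,force_limit=4)
z=S()["position"][2]; print("contact",z)
for i in range(16):
    f,m=read(py,b); print(round(z,4),round(phi,2),np.round(f,1),round(m,2))
    if abs(f[2]-20)<2.5 and abs(m)<.12: break
    phi+=np.clip(.35*m,-.25,.25)
    z+=np.clip(.7*(f[2]-(20 if abs(m)<.25 else 12))/5000,-.0006,.0006)
    env.move_straight([*p,z],rot(py,phi),rate=.004)
json.dump(dict(z=z,phi=phi,b=b.tolist()),open("st.json","w")); print(S()["position"],S()["clock"])
E
python3 land.py
```

```text
[-0.1   0.41 -0.03  0.06 -0.19  0.04] 0.5947372962511632 24.6167 [1.79979658e+02 3.38204408e-02 1.64604968e+02]
contact 0.015484514942873291
0.0155 0.0 [-0.1  0.2  4.2] -0.02
0.0149 -0.01 [-2.   0.   6.1] 0.11
0.0143 0.03 [-2.9  0.5 10. ] -0.04
0.0137 0.02 [-3.8  0.7 13.2] -0.08
0.0131 -0.01 [-5.1  0.5 17.3] 0.11
0.0127 0.03 [-5.8  0.7 19. ] 0.04
[0.54504128 0.01501675 0.01534917] 27.9417
```

```bash
cat > drag3.py <<'E'
from ctl import *
import cv2
st=json.load(open("st.json")); z,phi,b=st["z"],st["phi"],np.array(st["b"])
xs=np.arange(.537,.4749,-.0075)
for x in xs:
    k=min(1,(.545-x)/.060); py=-15.4*(1-k)
    f,m=read(py,b,2)
    phi+=np.clip(.35*m,-.2,.2); z+=np.clip(.7*(f[2]-22)/5000,-.0012,.0008)
    hit=env.move_straight([x,.0145,z],rot(py,phi),rate=.03,force_limit=16)
    f,m=read(py,b,2); s=S()
    print(np.round(s["position"],4),round(s["tool_rot"][2]%360,1),round(180+py,1),np.round(f,1),round(m,2),round(phi,2),hit)
    if hit or f[2]>31: break
json.dump(dict(z=z,phi=phi,b=b.tolist(),py=py),open("st.json","w")); print(S()["clock"])
g=env.grab_frame("scene"); np.save("s3.npy",g,allow_pickle=True)
cv2.imwrite("pics/s3.png",cv2.resize(g["image"][170:270,150:310],(800,500),interpolation=cv2.INTER_CUBIC))
E
python3 drag3.py
```

```text
[0.5425 0.0156 0.0155] 166.9 166.7 [ 4.3 -0.3 11. ] -0.41 -0.0 False
[0.5377 0.0163 0.0154] 168.9 168.6 [ 6.4 -0.2 12.9] -0.41 -0.11 False
[0.5322 0.017  0.0154] 170.8 170.5 [ 8.   0.1 16.8] -0.47 -0.2 False
[0.5256 0.0172 0.0154] 172.8 172.4 [ 8.  -1.4 20. ] 0.08 -0.33 False
[0.5188 0.0175 0.0153] 174.7 174.4 [ 8.8 -1.1 21. ] -0.08 -0.39 False
[0.5115 0.0176 0.0153] 176.6 176.3 [ 8.4 -1.2 22.2] 0.01 -0.38 False
[0.5043 0.0178 0.0153] 178.5 178.2 [ 8.  -1.4 23.1] 0.12 -0.4 False
[0.4967 0.0179 0.0153] 180.4 180.0 [ 8.7 -1.4 23.3] 0.1 -0.3 False
[0.4894 0.0182 0.0153] 180.4 180.0 [ 8.  -0.4 23.1] 0.14 -0.33 False
31.8583
```

View pics/s3.png

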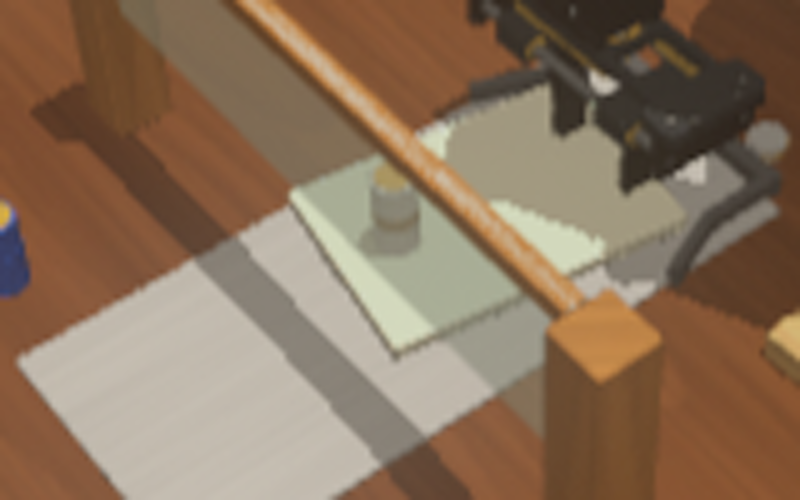

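Much straighter now: far corners at (291,193) and (397,352), near-left at (688,217), and the roll upright at (395,210).

```bash
cat > m4.py <<'E'
from h import *
g=ld("s3.npy"); U=lambda u,v,z:unp(g,u/5+150,v/5+170,z)[:2]
fr,fl,nl=[U(*a,.015) for a in((291,193),(397,352),(688,217))]; print(fr,fl,nl)
d=fl-nl; e=fl-fr; print("yaw",np.degrees(np.arctan2(d[1],d[0])),np.degrees(np.arctan2(-e[0],e[1])),np.linalg.norm(d),"centre",(fr+nl)/2,"roll",U(394,172,.071))
E
python3 m4.py
```

```text
[ 0.65379044 -0.07691647] [0.67617977 0.06152872] [0.47999446 0.08877581]
yaw -7.906913082200938 -9.18633060576764 0.19806837716834663 centre [0.56689245 0.00592967] roll [ 0.62378669 -0.00800343]
```

```bash
cat > drag4.py <<'E'
from ctl import *
import cv2
st=json.load(open("st.json")); z,phi,b=st["z"],st["phi"],np.array(st["b"])
for i in range(1,7):
    x=.477-.002*i; py=9.*i/6
    f,m=read(py,b,2)
    phi+=np.clip(.35*m,-.2,.2); z+=np.clip(.7*(f[2]-24)/5000,-.0012,.0008)
    hit=env.move_straight([x,.0125,z],rot(py,phi),rate=.012,force_limit=14)
    f,m=read(py,b,2); s=S()
    print(np.round(s["position"],4),round(s["tool_rot"][2]%360,1),np.round(f,1),round(m,2),round(phi,2),np.round(s["wrist_torque"][2]-b[5],2),hit)
    if hit or f[2]>31: break
json.dump(dict(z=z,phi=phi,b=b.tolist(),py=py,x=x),open("st.json","w")); print(S()["clock"])
g=env.grab_frame("scene"); np.save("s4.npy",g,allow_pickle=True)
cv2.imwrite("pics/s4.png",cv2.resize(g["image"][170:270,150:310],(800,500),interpolation=cv2.INTER_CUBIC))
E
python3 drag4.py
```

```text
[0.4878 0.0166 0.0153] 181.8 [ 8.4  2.  23.6] -0.13 -0.31 -0.08 False
[0.486  0.0165 0.0153] 183.4 [ 8.6  0.3 23.4] 0.02 -0.31 -0.08 False
[0.4839 0.0163 0.0153] 184.8 [ 8.5 -1.3 23.7] 0.26 -0.29 -0.11 False
[0.4818 0.0161 0.0153] 186.3 [ 8.7 -1.7 24.5] 0.14 -0.24 -0.17 False
[0.4797 0.0161 0.0153] 187.8 [ 9.2 -1.8 24.7] 0.18 -0.23 -0.17 False
[0.4776 0.0161 0.0153] 189.3 [ 8.5 -2.  24.9] 0.08 -0.13 -0.12 False
34.075
```

View pics/s4.png

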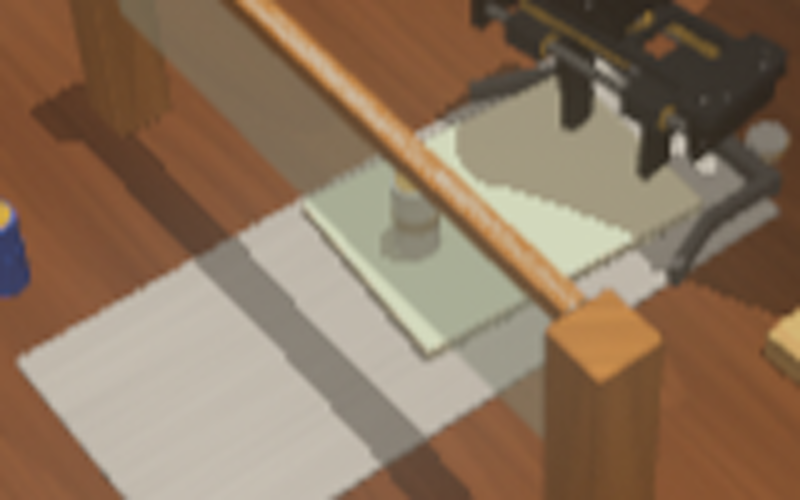

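Far corners are at (305,203) and (430,354), near-left at (703,202). The plate is nearly parallel to the runway.

```bash
sed -i 's/s3.npy/s4.npy/; s/((291,193),(397,352),(688,217))/((305,203),(430,354),(703,202))/; s/(394,172,/(413,182,/' m4.py; echo 'm=(nl+fr)/2; print("runway L", U(20,358,.003),U(128,498,.003))' >> m4.py; python3 m4.py
```

```text
[ 0.65184823 -0.06485175] [0.66250065 0.07441513] [0.4649171  0.08543681]
yaw -3.1927859472383124 -4.373992470956401 0.19789071713907935 centre [0.55838266 0.01029253] roll [0.61996008 0.00516149]
runway L [ 0.8417352  -0.07872687] [0.84383868 0.04247126]
```

```bash
cat > drag5.py <<'E'
from ctl import *
st=json.load(open("st.json")); z,phi,b,py,x=st["z"],st["phi"],np.array(st["b"]),st["py"],st["x"]
for i in range(1,15):
    x-=.0035; py=min(13.5,py+1.1)
    f,m=read(py,b,2)
    phi+=np.clip(.35*m,-.2,.2); z+=np.clip(.7*(f[2]-23)/5000,-.0012,.0008)
    hit=env.move_straight([x,.0125,z],rot(py,phi),rate=.02,force_limit=14)
    f,m=read(py,b,2); s=S()
    print(round(x,4),np.round(s["position"],4),np.round(f,1),round(m,2),np.round(s["wrist_torque"][2]-b[5],2),hit)
    if hit or f[2]>31 or f[0]>12.5: break
json.dump(dict(z=z,phi=phi,b=b.tolist(),py=py,x=x),open("st.json","w")); print(S()["clock"])
g=env.grab_frame("scene"); np.save("s5.npy",g,allow_pickle=True)
r=env.trace(g,"plate"); m=r[0]["mask"].astype(np.uint8); print(r[0]["score"],m.sum()); np.save("m5.npy",m)
E
python3 drag5.py
```

```text
0.4615 [0.474  0.0161 0.0153] [ 9.  -1.7 22.6] 0.12 -0.08 False
0.458 [0.4706 0.0163 0.0153] [ 8.5 -1.  23.7] -0.01 -0.1 False
0.4545 [0.4672 0.0163 0.0153] [ 8.7 -1.8 23.6] 0.2 -0.09 False
0.451 [0.4635 0.0163 0.0153] [ 9.6 -1.2 23.4] 0.15 -0.1 False
0.4475 [0.4603 0.0166 0.0153] [ 8.5 -0.8 22.6] 0.02 -0.06 False
0.444 [0.4572 0.0168 0.0153] [ 9.8  0.2 23.1] -0.14 -0.05 False
0.4405 [0.4537 0.0169 0.0153] [ 9.2 -0.3 22.3] 0.03 -0.03 False
0.437 [0.4506 0.0171 0.0153] [10.2 -0.2 23.7] -0.01 0.02 False
0.4335 [0.4472 0.0173 0.0153] [10.  -0.3 24.2] 0.18 -0.02 False
0.43 [0.4439 0.0174 0.0154] [10.6 -0.2 23. ] 0.3 -0.12 False
0.4265 [0.4414 0.0179 0.0155] [12.1  0.  22.3] 0.48 -0.23 False
0.423 [0.4396 0.0184 0.0158] [14.5 -1.  22. ] 0.68 -0.45 False
38.425
0.82 1424
```

```bash
cat > lift2.py <<'E'
from ctl import *
import cv2
from h import unp
st=json.load(open("st.json")); z,phi,py=st["z"],st["phi"],st["py"]
p=S()["position"]
env.move_straight([p[0]+.001,p[1],z+.002],rot(py,phi),rate=.02)
print(S()["force"])
env.move_straight([p[0]+.001,p[1],.035],rate=.04)
env.move_straight([.46,.015,.22],rot(0,0),rate=.2)
env.dwell(.2)
print(S()["clock"])
g=env.grab_frame("scene"); np.save("s6.npy",g,allow_pickle=True)
a=cv2.resize(g["image"][165:250,180:320],(800,486),interpolation=cv2.INTER_CUBIC); cv2.imwrite("pics/s6.png",a)
w=env.grab_frame("wrist"); np.save("w6.npy",w,allow_pickle=True); cv2.imwrite("pics/w6.png",cv2.resize(w["image"],(800,600),interpolation=cv2.INTER_CUBIC))
t=env.grab_frame("top"); np.save("t6.npy",t,allow_pickle=True)
for n,q in (("s",g),("w",w),("t",t)):
  for k in ["plate_top","roll_center","coins"]:
    r=env.search_frame(q,k); print(n,k,[(np.round(a["xyz"],3).tolist(),round(a["score"],2)) for a in r[:3]])
E
python3 lift2.py
```

```text
[-12.83073487   1.55056344  41.67600593]
41.625
s plate_top [([0.499, 0.027, 0.014], 0.89), ([0.695, 0.042, 0.044], 0.21)]
s roll_center [([0.825, -0.127, 0.04], 0.61), ([0.593, 0.018, 0.07], 0.55)]
s coins [([0.324, 0.31, 0.008], 0.63), ([0.496, 0.024, 0.014], 0.47)]
w plate_top [([0.5, 0.012, 0.016], 0.85)]
w roll_center [([0.573, 0.019, 0.04], 0.81)]
w coins [([0.392, 0.067, 0.01], 0.9), ([0.516, 0.021, 0.005], 0.49)]
t plate_top [([0.58, 0.017, 0.012], 0.55), ([0.506, -0.278, 0.041], 0.26)]
t roll_center [([0.583, 0.012, 0.072], 0.63), ([0.816, -0.132, 0.056], 0.56)]
t coins [([0.584, 0.014, 0.012], 0.27)]
```

View pics/s6.png

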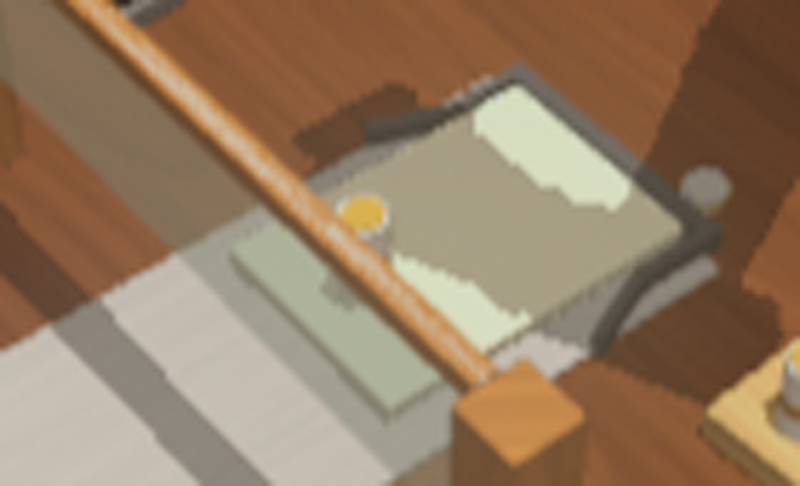

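The scene view shows the plate in the dock with its near edge by the stop, far corners at (230,255) and (388,415). Relaxing the drag produced a brief 41.7 N reading, which is over what I intended. I see no visible crack. Next I'll check from the wrist camera whether the plate is flush.

View pics/w6.png

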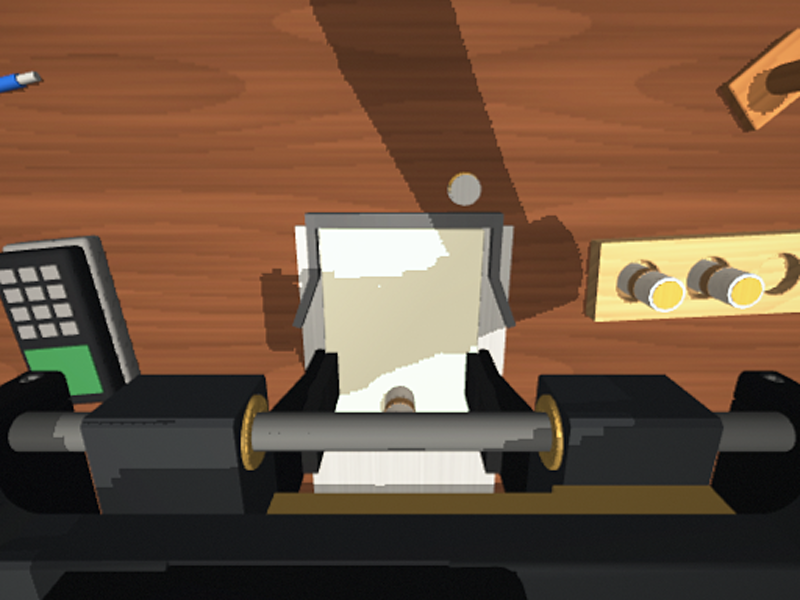

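```bash
cat > m6.py <<'E'
from h import *
g=ld("s6.npy"); k=800/140; U=lambda u,v,z:unp(g,u/k+180,v/k+165,z)[:2]
fr,fl=[U(*a,.015) for a in((230,255),(388,415))]; print("far",fr,fl,"near",U(518,88,.015),U(690,228,.015),"roll",U(362,213,.071))
w=ld("w6.npy"); print(w["position"],w["orientation"])
E
python3 m6.py
```

```text
far [ 0.62783175 -0.05051082] [0.62926957 0.08658857] near [ 0.4274386  -0.05169795] [0.42577424 0.08810458] roll [0.58608994 0.01174112]
[0.37829615 0.01466489 0.38134766] [-1.71741865e+01  1.24368438e-02  8.99896218e+01]
```

The wrist view shows the plate square in the dock, its near edge at row ~228 against the stop, with the roll upright at (400,400). Geometry puts it home to within about 1 mm. One gentle re-seating nudge, loading x and z together, will make sure it is flush.

```bash
cat > nudge.py <<'E'
from ctl import *
x,y=.480,.0145; phi=-.1
env.move_straight([x,y,.06],rot(0,0),rate=.2)
env.move_straight([x,y,.0205],rot(0,phi),rate=.06); env.dwell(.15)
s=S(); b=np.r_[s["force"],s["wrist_torque"]]
env.move_straight([x,y,.008],rate=.004,force_limit=4)
z=S()["position"][2]; print("contact",z)
for i in range(16):
    f,m=read(0,b,2); print(np.round(S()["position"][:2],4),round(x,4),np.round(f,1),round(m,2))
    if f[2]>29 or (f[0]>9.5 and i>3): break
    phi+=np.clip(.35*m,-.2,.2); z+=np.clip(.6*(f[2]-17)/5000,-.0005,.0005); x-=.0015
    env.move_straight([x,y,z],rot(0,phi),rate=.008,force_limit=12)
for k in range(1,5): # unload in z, x held
    env.move_straight([x,y,z+.0015*k],rate=.01); print(np.round(S()["force"]-b[:3],1))
env.move_straight([.47,y,.05],rot(0,0),rate=.1)
env.move_straight([.47,y,.16],rate=.25)
print(S()["clock"])
q=env.grab_frame("top"); np.save("t7.npy",q,allow_pickle=True)
for n in ("top","scene"):
  q=env.grab_frame(n); np.save(n[0]+"7.npy",q,allow_pickle=True)
  r=env.trace(q,"roll_center")
  for a in r[:3]:
    v,u=np.nonzero(a["mask"]); print(n,round(a["score"],2),u.min(),u.max(),v.min(),v.max(),len(u))
  print([(np.round(a["xyz"],3).tolist(),round(a["score"],2)) for a in env.search_frame(q,"roll_center")[:3]])
E
python3 nudge.py
```

```text
contact 0.01546145979573392
[0.48   0.0145] 0.48 [-0.5  0.3  5.3] 0.02
[0.4796 0.0148] 0.4785 [ 2.3 -1.3  5.8] 0.25
[0.4793 0.0149] 0.477 [ 4.  -1.4  6.7] -0.2
[0.4789 0.0152] 0.4755 [ 4.1 -2.9  8.5] 0.13
[0.4785 0.0154] 0.474 [ 5.2 -2.9  9.3] -0.08
[0.4782 0.0156] 0.4725 [ 6.5 -4.2 11.2] 0.08
[0.4778 0.0159] 0.471 [ 7.3 -4.  12. ] -0.21
[0.4773 0.0161] 0.4695 [ 8.4 -5.4 14.3] 0.09
[0.4767 0.0165] 0.468 [ 9.3 -4.4 14.6] -0.22
[0.476  0.0168] 0.4665 [ 9.9 -4.1 15.1] -0.14
[ 6.3 -0.6 12.4]
[2.4 0.3 9. ]
[-0.6  0.5  6.1]
[-0.4 -0.6  0.8]
51.15
top 0.65 248 256 177 186 72
[([0.814, -0.135, 0.057], 0.63), ([0.585, 0.013, 0.07], 0.62)]
scene 0.72 143 155 210 229 169
scene 0.51 240 247 200 208 57
[([0.829, -0.128, 0.041], 0.46)]
```

The nudge pushed Fx to 9.9 N at 15 N load, well above the plate's sliding friction, and the plate did not run on, so it is on the stop. Before picking I'll refine the well position.

```bash
cat > m7.py <<'E'
from h import *
from workcell import env
import cv2
w=ld("w6.npy"); W=lambda u,v,z:unp(w,u*.64,v*.64,z)[:2]
b,c=W(745,290,.062),W(666,294,.062); print("w6 b,c",b,c,"extrap",2*b-c)
for n in ("top","scene"):
    q=env.grab_frame(n)
    r=env.trace(q,"rack")[0]; cs,_=cv2.findContours(r["mask"].astype(np.uint8),0,1); h=max(cs,key=cv2.contourArea)[:,0]
    p=np.array([unp(q,u,v,.02)[:2] for u,v in h])
    (cx,cy),s,a=cv2.minAreaRect((p*1000).astype(np.float32)); print(n,r["score"],cx,cy,s,a)
    for k in ("roll_b","well"):
        print(k,[(np.round(a["xyz"],4).tolist(),round(a["score"],2)) for a in env.search_frame(q,k)[:5]])
E
python3 m7.py
```

```text
w6 b,c [0.46871589 0.27820652] [0.47190461 0.21821604] extrap [0.46552717 0.33819699]
top 0.94 470.8439025878906 275.1509094238281 (69.46190643310547, 191.9610137939453) 4.316832065582275
roll_b [([0.4708, 0.2697, 0.0618], 0.42)]
well [([0.4799, 0.3182, 0.0193], 0.83)]
scene 0.75 474.74005126953125 282.1168212890625 (82.5218734741211, 194.17596435546875) 2.571925401687622
roll_b [([0.4799, 0.2834, 0.0476], 0.64), ([0.4768, 0.2268, 0.0474], 0.46)]
well [([0.4834, 0.3064, 0.0162], 0.89), ([0.4818, 0.2856, 0.0486], 0.73)]
```

```bash
cat > pick.py <<'E'
from ctl import *
R0=[180,0,180]
env.gripper_to(1.0,15)
env.move_straight([.5855,.0125,.13],R0,rate=.2)
env.move_straight([.5855,.0125,.038],rate=.1,force_limit=8)
print(S()["position"],S()["clock"])
env.gripper_to(0.0,15); s=S(); print(s["opening"],s["finger_force"],s["force"])
env.move_straight([.5855,.0125,.050],rate=.04)
env.move_straight([.5855,.0125,.125],rate=.2)
env.goto([.4657,.3368,.10],[180,0,-86.5])
env.dwell(.1); s=S(); print(s["opening"],s["finger_force"],s["position"],s["tool_rot"],s["clock"])
E
python3 pick.py
```

```text
[0.58607556 0.01264269 0.03871628] 54.5917
0.31912334718857543 14.982803404564038 [0.31321422 0.77605232 0.48348517]
0.31621723800867685 14.983918606303632 [0.46620209 0.3357768  0.09977651] [ 1.79979099e+02 -2.52728104e-02 -8.66241932e+01] 57.975
```

```bash
cat > place.py <<'E'
from ctl import *
x,y=.4657,.3368
env.move_straight([x,y,.05],rate=.12); env.dwell(.1)
hit=env.move_straight([x,y,.026],rate=.025,force_limit=4)
s=S(); print(hit,s["position"],s["force"],s["wrist_torque"],s["clock"])
E
python3 place.py
```

```text
True [0.46536045 0.33659428 0.02882332] [-1.7287761   0.23206877  3.44752504] [0.1791688  0.17304594 0.00788618] 59.425
```

```bash
cat > rel.py <<'E'
from ctl import *
env.gripper_to(0.65); env.dwell(.1)
p=S()["position"]
env.move_straight([p[0],p[1],.11],rate=.08)
env.move_straight([p[0]-.0,p[1],.2],rate=.25)
env.dwell(.2); print(S()["opening"],S()["clock"])
for n in ("scene","top"):
    q=env.grab_frame(n)
    for k in ("roll_center","plate_top","coins"):
        print(n,k,[(np.round(a["xyz"],3).tolist(),round(a["score"],2)) for a in env.search_frame(q,k)[:5]])
    if n=="scene":
        r=env.trace(q,"plate")[0]; np.save("s8.npy",q,allow_pickle=True)
        from h import unp
        v,u=np.nonzero(r["mask"]); P=np.array([unp(q,a,c,.015)[:2] for a,c in zip(u,v)]); print("plate x/y ext",P.min(0),P.max(0),P.mean(0))
E
python3 rel.py
```

```text
0.653612582534991 62.2083
scene roll_center [([0.475, 0.349, 0.048], 0.72), ([0.824, -0.128, 0.041], 0.53), ([0.684, -0.359, 0.07], 0.51)]
scene plate_top [([0.504, 0.025, 0.014], 0.88)]
scene coins [([0.4, 0.069, 0.013], 0.39)]
plate x/y ext [ 0.42735907 -0.05795173] [0.56765343 0.0906686 ] [0.49844111 0.01827082]
top roll_center [([0.465, 0.335, 0.062], 0.56), ([0.814, -0.136, 0.056], 0.49), ([0.669, -0.371, 0.098], 0.3)]
top plate_top [([0.681, 0.018, 0.004], 0.72), ([0.526, 0.015, 0.011], 0.62), ([0.317, 0.298, 0.011], 0.43)]
top coins [([0.395, 0.067, 0.012], 0.64)]
```

The roll stands in the well, with its top at (0.465, 0.335, 0.062). The plate is home and the robot is clear, so I'll hand the job in.

```bash
python3 -c "
from workcell import env
print(env.close_job())"
```

```text
the job is handed in; nothing more can be done
None
```

I handed the job in at about 62 s: the plate is home against the stop and the roll is upright in the empty well, but while easing off the first drag the tool force briefly read 41.7 N, over the plate's 40 N limit, so it may count as cracked although I saw no crack in the pictures.

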